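# Weigh the garlic basket on the sprung hook scale

## Task

Weigh the basket of garlic: lift it off the trivet by its bail, lay the bail's bar into both prongs of the sprung hook scale, and let its weight onto the spring slowly, so that when you let go the pointer hardly moves, neither dropping nor springing back (keep it slower than 6 cm a second throughout). Never push the hook to the bottom of its travel or lean on the scale with the gripper; leave the basket hanging upright and still, and leave the other things standing where they are.

Things in the scene. Friction and masses are not known exactly. Their poses are not given: they have to be found in the camera images.
- basket: the load: round stainless basket with garlic bulbs in it (one rigid body, 0.27 to 0.88 kg, not known beforehand), 92 mm wide at the foot, 124 mm at the rim 65 mm up, bulbs up to 94 mm. Over it a rigid square bail: upright 10 mm rods at y = +-62.5 mm, joined at the top by a level 10 mm round bar along y. Origin: centre of the underside, z up
- bar (a point): middle of the bail's bar, 145 mm above the basket's origin; axes as the basket's. Here the bar carries a wooden grip 14 mm wide (x), 44 mm long (y), 14 mm high, to be pinched across x from above; the bare bar on either side of it goes into the prongs
- trivet: fixed round orange silicone trivet, 150 mm across, 8 mm thick, on which the basket stands at the start. Origin: centre of its underside
- scale: sprung hook scale, fixed to the counter. Origin: on the counter straight below the hook's seat; x points from the seat to the column, z up. Column 50 x 60 mm, 250 mm high, near face at x = 122 mm, on a base 160 x 140 x 20 mm (x 90 to 250 mm); marked white plates and a dark pointer on its two broad faces. The hook reaches forward from it; nothing stands above the hook
- seat (a point): where bar lies when the bar is seated in both prongs, 276 mm above the counter unloaded; goes down with the hook; axes as the scale's. Two 8 mm steel prongs at y = +-40 mm (72 mm clear gap) run from a crossbar at x = 100 mm, tops 9 mm above the seat, dip in a vee at x = 0 that guides the bar, and rise to tips at x = -26 mm, 17 mm above the seat. The bail's rods go outside the prongs
- hook (a joint): how far the hook and pointer have gone down, m: 0 with no load, 0.09 at the bottom stop. Spring 130 N/m, no force at 0 (so 7.5 mm for each 100 g), lightly damped: a load let go away from its balance jumps and bounces
- paella_pan: bystander, loose: shallow dark steel two-handled pan, 210 mm across, 45 mm high. Origin: centre of its underside
- garlic_pot: bystander, loose: white lidded ceramic pot, 72 mm across, 86 mm high. Origin: centre of its underside
- pepper_mill: bystander, loose: chrome pepper mill, 52 mm across, 134 mm high. Origin: centre of its underside
- sieve: bystander, loose: stainless sieve, 130 mm across, 52 mm high, one straight 95 mm handle to its +y (this is not the load). Origin: centre of its underside
- mug: bystander, loose: mug, 80 mm across, 90 mm high. Origin: centre of its underside
- oil_bottle: bystander, loose: green glass bottle, 60 mm across, 200 mm high. Origin: centre of its underside
- spice_jar: bystander, loose: small jar, 48 mm across, 85 mm high. Origin: centre of its underside
Mind the look-alikes: they are no part of the job. What is shaped like the basket but yellow is not meant.

How it is judged:
By the outcome, as a careful person would: the job done as asked, in the order asked, and still so for the second after the job is handed in, with the robot touching nothing.
It also fails if it takes over 72 s, if anything falls off the work surface, if the arm or the gripper's body presses on something with over 40 N, if the wrist force passes 120 N, or if a joint passes its speed limit or range.

## Robot

A 7-joint arm with a two-finger parallel gripper is mounted at the origin on the work surface. World frame = base frame: x ahead of the robot, y to its left, z up, the work surface at z = 0. Lengths are in mm, angles in rad, forces in N, time in s.
With the tool pointing down it reaches from about 350 to 900 mm from the base axis. Payload 19.9 kg.
Tool frame: the origin (TCP) lies at the very end of the fingers, on their centre line; the grasp point (between the pads) lies 19 mm behind it (env.tcp_to_grasp is the distance from the TCP to the grasp point, in mm); z points along the fingers, y is the line along which they close (so a half turn about z gives the same grasp; the last joint's range is limited). The gripper opens to 94 mm and grips with 3 to 60 N. Pads are 16 mm wide; open, the fingers measure 119 mm over their backs; the gripper's body (75 mm by 177 mm) begins 78 mm behind the grasp point.
Start: joints at [1.187, 0.417, -0.01, 1.614, 0.005, 1.111, -0.053], TCP at [210.071, -588.616, 205.425] pointing down, gripper open.
Joint ranges: [-2.81, 2.81], [-0.39, 2.02], [-1.27, 1.25], [0.06, 2.57], [-1.19, 4.33], [0.19, 2], [-2.82, 2.82]. Speed limits (rad/s): [1.89, 1.89, 2.39, 2.39, 3.01, 3.01, 3.01].

## Interface

Orientations are given as a rotation vector (axis times angle).
In Python, from cell import env gives the robot as it stands.
- The arm moves only by the tool apply_moves, never from a script. Its argument "series" is a list that holds one entry, the list of rows, each a list of 4 numbers: the shift along the tool's x, y, z in mm, then the turn about the tool's z in rad. In form: [[[dx, dy, dz, twist], ...]]. A call has 1 to 12 rows; each row shifts and turns the commanded pose from where the row before left it, along the tool's axes as they then stand; what a row does not reach is not made up. A row lasts 1/12 s, in which the tool goes at most 41.7 mm and 7.16 degrees, less where a joint would pass 70% of its speed; a pose out of reach is approached as far as the arm can. A call is refused whole if a number of a shift passes 41.7 or a number of a turn 0.125, either way. A call with a gripper value outside its range is refused whole. "grip" is the closure, from 0 (fully open) to 1 (shut), set as the call begins (left out, the last holds). The fingers move at their own pace and stop on an object; "force" is the grip in N (left out, the last holds). Time passes only in rows, so rows that do not move let the fingers close. It gives the time, the measured TCP pose, the force, the opening and the grip force at its end, in the units of the state.
- env.observe(): the state, without advancing time (a new reading comes with each control period).
- env.grab_frame(name): name is "scene" or "top" or "wrist"; returns the picture (400x640x3 uint8, red, green, blue); there is no depth.
- env.camera_params(name): a dict with "vertical_fov" (degrees; the focal length in pixels is half the picture's height over the tangent of half this angle, whatever the lens; pixels are square), "cx", "cy" (the principal point, pixels), "k1" (the pictures are not rectified: a ray, as slopes to the right and down, at radius r is drawn at 1 + k1 r^2 times it, then the intrinsics apply), "R" (3x3) and "t" (3): a world point X has camera coordinates R X + t; the wrist camera has in their place "tool_from_camera" (4x4, takes a point from camera to tool coordinates, whose origin is the TCP and whose axes are the flange's). Camera axes: x right, y down, z forward; pixel columns grow to the right and rows downward; lengths in mm; the calibration is good to about 2 mm. A picture is of the moment at which its call begins: read the wrist's pose just before it. camera_params takes no time and is no camera call.
- env.job_done(): hands the job in; it is judged then, once.
The state is a dict: "t": time; "joint_positions": joint angles; "qd": joint speeds; "joint_torque": joint torques, N m; "tool_pos": TCP position; "tool_rot": TCP orientation; "ft_force": force on the tool from outside, world axes, zero at the start; "torque": the same for the moment, N m; "finger_gap": finger opening in mm; "grip_force": force on a finger pad.
Only numpy, scipy, OpenCV 4.12 (cv2) and the standard library are available. Lean on these libraries where they do the work, as an engineer would, in place of code of your own. Each camera call takes 0.05 s, during which the arm holds its last target. There are 200 camera calls.

## Working session

There is one attempt and no reset: what is moved stays moved. The work goes in short steps, Python scripts to look and compute and a tool call to move; the robot and the scene stay as the last step left them, time stands still between calls to the robot, and variables do not carry over. Pictures are saved under pics/ and viewed, at most 10 in all, crops included, and the job is handed in when it is done.

Besides the shell and the picture viewer there is one more tool, called by a JSON object that holds its "name" and its "arguments". apply_moves: Moves the arm, as the interface text tells. Its arguments: {"type":"object","properties":{"series":{"type":"array"},"grip":{"type":"number"},"force":{"type":"number"}},"required":["series"]}

```bash
mkdir -p pics; ls; python3 - <<'E'
from cell import env
import cv2
o=env.observe()
print({k:o[k] for k in ['t','tool_pos','tool_rot','ft_force','finger_gap']})
for n in ['scene','top']:
    cv2.imwrite(f'pics/{n}0.png',env.grab_frame(n)[:,:,::-1]); print(n,env.camera_params(n))
print(env.camera_params('wrist'))
E
```

```text
pics
{'t': 0.0, 'tool_pos': array([ 209.93696062, -588.29891699,  204.83905596]), 'tool_rot': array([-3.09441622e+00, -5.35690413e-01,  4.94087825e-04]), 'ft_force': array([-0.20552332,  0.13564219, -0.24858061]), 'finger_gap': 93.52233925626473}
scene {'vertical_fov': 47.63651178657712, 'cx': 319.2878696030987, 'cy': 203.35653982855493, 'k1': -0.11164078467675974, 'R': array([[-0.32651246,  0.94518704, -0.00332752],
       [ 0.51171759,  0.17380944, -0.84138896],
       [-0.79469159, -0.27642673, -0.54041978]]), 't': array([ 171.78616665, -124.19192398, 1856.24559247])}
top {'vertical_fov': 49.595184791416095, 'cx': 321.04828844126894, 'cy': 198.6712249217428, 'k1': -0.11848297393769058, 'R': array([[ 0.02300654, -0.99972273, -0.00501531],
       [-0.97404485, -0.0212851 , -0.22535213],
       [ 0.2251829 ,  0.01006971, -0.97426447]]), 't': array([ -18.40218253,  559.16492145, 1483.65248646])}
{'vertical_fov': 59.04759904149193, 'cx': 316.8383033109976, 'cy': 201.46851267162543, 'k1': 0.0114206608075084, 'tool_from_camera': array([[ 2.71893678e-04, -9.66141363e-01, -2.58013163e-01,
         7.49302628e+01],
       [ 9.99999872e-01,  1.52559365e-04,  4.82532476e-04,
        -9.16591519e-01],
       [-4.26832260e-04, -2.58013261e-01,  9.66141281e-01,
        -1.77995555e+02],
       [ 0.00000000e+00,  0.00000000e+00,  0.00000000e+00,
         1.00000000e+00]])}
```

View pics/scene0.png

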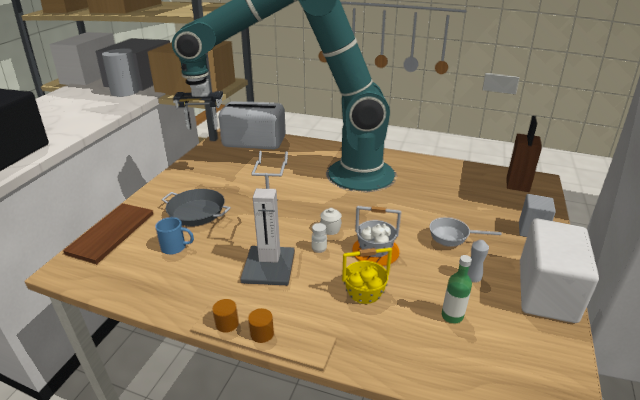

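View pics/top0.png

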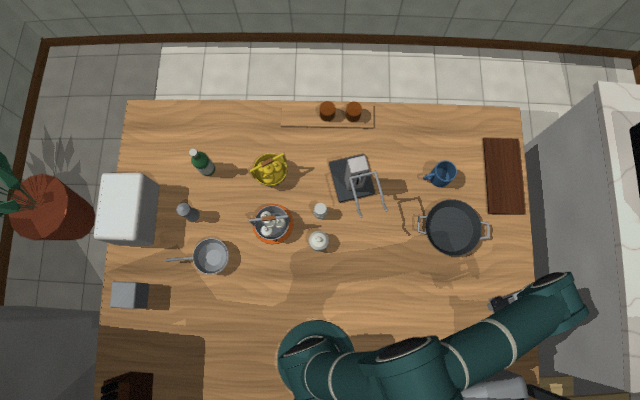

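The scene shows the steel basket on the orange trivet at about (376,238), with its grip at (378,209). The hook scale is at (267,235), with prongs at (270,165). In the top view the basket is at (271,222), the hook at (370,195) and the yellow decoy at (270,170). Next I'll enlarge both.

```bash
python3 - <<'E'
import cv2,numpy as np
a=cv2.imread('pics/top0.png')[140:260,240:400]; b=cv2.imread('pics/scene0.png')[140:290,240:410]
cv2.imwrite('pics/topc.png',cv2.resize(a,None,fx=5,fy=5,interpolation=cv2.INTER_CUBIC))
cv2.imwrite('pics/scenec.png',cv2.resize(b,None,fx=4,fy=4,interpolation=cv2.INTER_CUBIC))
E
```

```text
(no output)
```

View pics/topc.png

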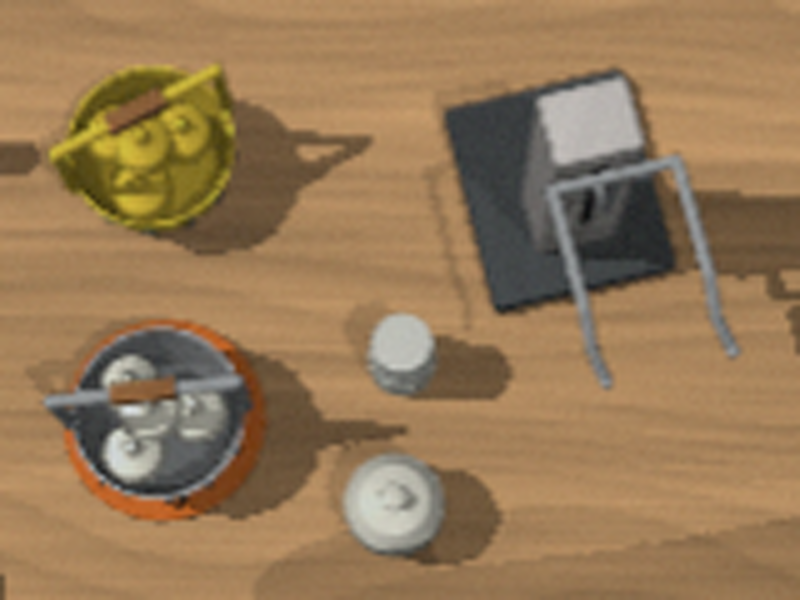

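View pics/scenec.png

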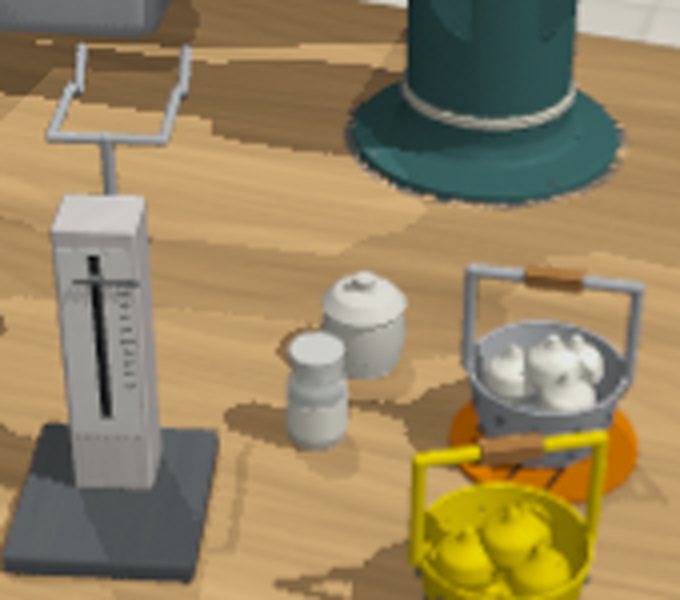

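The crops show these points, in crop pixels:

| Feature | Top crop | Scene crop |
|---|---|---|
| Bar ends | (45,402), (243,381) | (470,268), (640,288) |
| Grip | (143,391) | (554,278) |
| Crossbar corners | (553,190), (677,162) | (50,136), (165,138) |
| Prong tips | (606,385), (735,352) | – |

```bash
cat > h.py <<'E'
import numpy as np,cv2
from cell import env
from scipy.optimize import least_squares
def cam(n,pose=None):
    p=env.camera_params(n); f=200/np.tan(np.radians(p['vertical_fov']/2))
    if n=='wrist':
        T=np.eye(4);T[:3,:3]=cv2.Rodrigues(np.array(pose[1]))[0];T[:3,3]=pose[0]
        M=np.linalg.inv(T@p['tool_from_camera']);R,t=M[:3,:3],M[:3,3]
    else: R,t=p['R'],p['t']
    return np.array(R),np.array(t),f,p['cx'],p['cy'],p['k1']
def proj(c,X):
    R,t,f,cx,cy,k=c; q=np.atleast_2d(X)@R.T+t; s=q[:,:2]/q[:,2:]
    s=s*(1+k*(s**2).sum(1,keepdims=True)); return s*f+[cx,cy]
def onplane(c,uv,z):
    return least_squares(lambda a:(proj(c,[a[0],a[1],z])-uv).ravel(),[500,0]).x
def tri(cs,uvs):
    r=least_squares(lambda a:np.concatenate([(proj(c,a)-u).ravel() for c,u in zip(cs,uvs)]),[500,0,150]);return r.x,r.fun
E
python3 - <<'E'
from h import *
np.set_printoptions(precision=1,suppress=True)
T,S=cam('top'),cam('scene')
tp=lambda u:(np.array(u)+.5)/5-.5+[240,140]
sp=lambda u:(np.array(u)+.5)/4-.5+[240,140]
P=dict(barL=((45,402),(470,268) ,153),barR=((243,381),(640,288),153),grip=((143,391),(554,278),155),
cA=((553,190),(50,136),281),cB=((677,162),(165,138),281),tA=((606,385),(186,47),289),tB=((735,352),(82,47),289))
# scene left/right may be swapped
sw={'barL':'barR','barR':'barL','cA':'cB','cB':'cA'}
for k,(a,b,z) in P.items():
    b=P[sw.get(k,k)][1]
    print(k,tri([T,S],[tp(a),sp(b)]),'top',onplane(T,tp(a),z),'scene',onplane(S,sp(b),z))
for n,u,z in [('jar',(401,345),85),('pot',(393,497),86),('trivet',(165,420),8)]: print(n,onplane(T,tp(u),z))
E
```

```text
barL (array([461. , 232.3, 151.5]), array([ 0.4, -0.1,  0.4, -0. ])) top [460.4 233.5] scene [463.7 231.5]
barR (array([477.5, 103.1, 152.4]), array([-0.5,  0.1, -0.4, -0. ])) top [477.8 101.5] scene [478.  104.6]
grip (array([469.7, 167.8, 152.2]), array([ 0.1, -0. ,  0.1, -0. ])) top [469.1 167.8] scene [474.  168.3]
cA (array([577.7, -96.1, 281.6]), array([-0.2,  0.1, -0.2, -0. ])) top [578.1 -96.8] scene [576.6 -95.9]
cB (array([ 598.5, -174.5,  280.2]), array([ 0.2, -0.1,  0.2,  0. ])) top [ 598.  -173.8] scene [ 599.8 -174.3]
tA (array([ 454.6, -129.7,  289.8]), array([ 0.2, -0.1,  0.2,  0. ])) top [ 454.5 -129.2] scene [ 453.2 -131. ]
tB (array([ 476.6, -207.4,  288.1]), array([-0.1,  0. , -0.1, -0. ])) top [ 476.5 -207.5] scene [ 478.2 -206.4]
jar [518.7  -2.5]
pot [411.3   0.5]
trivet [474.6 170.2]
```

{"name": "apply_moves", "arguments": {"series": [[[33.5,-4.5,-12,-0.056],[33.5,-4.5,-12,-0.056],[33.5,-4.5,-12,-0.056],[33.5,-4.5,-12,-0.056],[33.5,-4.5,-12,-0.056],[33.5,-4.5,-12,-0.056],[33.5,-4.5,-12,-0.056],[33.5,-4.5,-12,-0.056],[33.5,-4.5,-12,-0.056],[33.5,-4.5,-12,-0.056],[33.5,-4.5,-12,-0.056],[33.5,-4.5,-12,-0.056]]], "grip": 0}}

```text
t: 1.1
tool_pos: [492.5, -305.9, 349.7]
tool_rot: [-2.743, -1.53, 0.001]
ft_force: [0.2, 0.2, -0.1]
finger_gap: 94.0
grip_force: 0.0
```

{"name": "apply_moves", "arguments": {"series": [[[30.5,-4.5,0,-0.056],[30.5,-4.5,0,-0.056],[30.5,-4.5,0,-0.056],[30.5,-4.5,0,-0.056],[30.5,-4.5,0,-0.056],[30.5,-4.5,0,-0.056],[30.5,-4.5,0,-0.056],[30.5,-4.5,0,-0.056],[30.5,-4.5,0,-0.056],[30.5,-4.5,0,-0.056],[30.5,-4.5,0,-0.056],[30.5,-4.5,0,-0.056]]]}}

```text
t: 2.1
tool_pos: [528.2, 55.2, 349.1]
tool_rot: [-2.085, -2.349, 0.001]
ft_force: [1.0, 0.2, -0.2]
finger_gap: 94.0
grip_force: 0.0
```

```bash
cat >> h.py <<'E'
SEAT=np.array([491,-161.6]); YS=0.263
def plan(x,y,z,tx_ang=None,n=1):
    """total shift in current tool axes to TCP target, and total twist to put tool x at tx_ang deg"""
    o=env.observe(); R=cv2.Rodrigues(np.array(o['tool_rot']))[0]
    d=R.T@(np.array([x,y,z])-o['tool_pos']); a=np.degrees(np.arctan2(R[1,0],R[0,0]))
    tw=0 if tx_ang is None else -np.radians((tx_ang-a+180)%360-180)
    print('t %.2f pos'%o['t'],np.round(o['tool_pos'],1),'tilt z',np.round(R[:,2],3),'ang %.1f'%a,'shift',np.round(d,1),'twist %.3f'%tw,'F',np.round(o['ft_force'],1),'gap %.1f'%o['finger_gap'])
E
python3 -c "
from h import *
plan(469.5,167.7,240,97.3)"
```

```text
t 2.10 pos [528.2  55.2 349.1] tilt z [-0.001  0.    -1.   ] ang 96.8 shift [118.6 -44.9 109.2] twist -0.009 F [ 1.   0.2 -0.2] gap 94.0
```

{"name": "apply_moves", "arguments": {"series": [[[12,-5,11,-0.009],[14,-5,13,0],[14,-5,13,0],[14,-5,13,0],[14,-5,13,0],[13,-5,12,0],[13,-5,12,0],[13,-5,11,0],[12,-5,11,0],[0,0,0,0],[0,0,0,0]]]}}

```text
t: 3.02
tool_pos: [468.9, 166.4, 240.3]
tool_rot: [-2.077, -2.357, 0.001]
ft_force: [-0.9, 0.1, -0.3]
finger_gap: 94.2
grip_force: 0.0
```

```bash
python3 - <<'E'
from h import *
o=env.observe(); im=env.grab_frame('wrist')[:,:,::-1]; cv2.imwrite('pics/w1.png',im)
c=cam('wrist',(o['tool_pos'],o['tool_rot']))
print(proj(c,[[469.5,167.7,160],[461,232.3,153],[477.5,103.1,153]]))
plan(469.5,167.7,134,97.3)
E
```

```text
[[318.0430916  208.39801755]
 [317.70259542 120.2164027 ]
 [317.70712057 281.66702165]]
t 3.07 pos [469.5 165.9 240.7] tilt z [-0. -0. -1.] ang 97.2 shift [  1.8   0.2 106.7] twist -0.002 F [ 0.   0.5 -0.3] gap 94.0
```

View pics/w1.png

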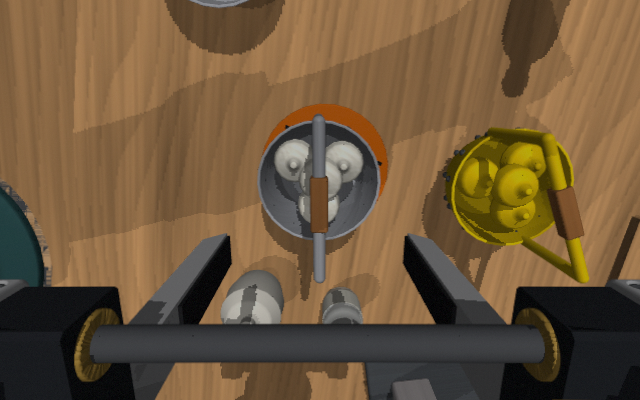

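The wrist view has the grip centred at (319,204) and the bar running from (319,118) to (319,281). That is within a few pixels of the prediction, so I'll descend and grasp.

{"name": "apply_moves", "arguments": {"series": [[[1,1,8,0],[1,0,12,0],[1,0,13,0],[0,0,13,0],[0,0,13,0],[0,0,13,0],[0,0,12,0],[0,0,10,0],[0,0,8,0],[0,0,5,0],[0,0,0,0],[0,0,0,0]]]}}

```text
t: 4.07
tool_pos: [470.0, 169.5, 133.5]
tool_rot: [-2.078, -2.356, -0.0]
ft_force: [0.0, -0.1, -0.1]
finger_gap: 94.6
grip_force: 0.0
```

{"name": "apply_moves", "arguments": {"series": [[[0,0,0,0],[0,0,0,0],[0,0,0,0],[0,0,0,0],[0,0,0,0],[0,0,0,0],[0,0,0,0],[0,0,0,0],[0,0,0,0],[0,0,0,0]]], "grip": 1, "force": 40}}

```text
t: 4.9
tool_pos: [469.9, 169.4, 133.4]
tool_rot: [-2.078, -2.356, 0.0]
ft_force: [-0.4, 0.4, 0.5]
finger_gap: 30.7
grip_force: 0.0
```

{"name": "apply_moves", "arguments": {"series": [[[0,0,0,0],[0,0,0,0],[0,0,0,0],[0,0,0,0],[0,0,0,0],[0,0,0,0]]]}}

```text
t: 5.4
tool_pos: [469.9, 169.4, 133.5]
tool_rot: [-2.078, -2.356, 0.0]
ft_force: [0.0, -0.7, 0.2]
finger_gap: 13.7
grip_force: 40.0
```

{"name": "apply_moves", "arguments": {"series": [[[0,0,-1,0],[0,0,-2,0],[0,0,-3,0],[0,0,-4,0],[0,0,-4,0],[0,0,-4,0],[0,0,-4,0],[0,0,-4,0],[0,0,-4,0],[0,0,-4,0],[0,0,-4,0],[0,0,-4,0]]]}}

```text
t: 6.4
tool_pos: [469.9, 169.4, 175.9]
tool_rot: [-2.078, -2.356, 0.0]
ft_force: [-0.6, -0.2, -7.9]
finger_gap: 13.4
grip_force: 40.0
```

{"name": "apply_moves", "arguments": {"series": [[[0,0,-4,0],[0,-1,-4,0],[0,-2.3,-3.5,0],[0,-2.3,-3.5,0],[0,-2.3,-3.5,0],[0,-2.3,-3.5,0],[0,-2.3,-3.5,0],[0,-2.3,-3.5,0],[0,-2.3,-3.5,0],[0,-2.3,-3.5,0],[0,-2.3,-3.5,0],[0,-2.3,-3.5,0]]]}}

```text
t: 7.4
tool_pos: [445.8, 166.4, 218.8]
tool_rot: [-2.078, -2.356, 0.0]
ft_force: [-0.4, -0.4, -7.0]
finger_gap: 13.9
grip_force: 40.0
```

{"name": "apply_moves", "arguments": {"series": [[[0,-2.3,-3.5,0],[0,-2.3,-3.5,0],[0,-2.3,-3.5,0],[0,-2.3,-3.5,0],[0,-2.3,-3.5,0],[0,-2.3,-3.5,0],[0,-2.3,-3.5,0],[0,-2.3,-3.5,0],[0,-2.3,-3.5,0],[0,-2.3,-3.5,0],[0,-2.3,-3.5,0],[0,-2.3,-3.5,0]]]}}

```text
t: 8.4
tool_pos: [418.5, 163.0, 260.8]
tool_rot: [-2.078, -2.356, -0.0]
ft_force: [0.2, -0.4, -6.8]
finger_gap: 14.1
grip_force: 40.0
```

{"name": "apply_moves", "arguments": {"series": [[[-1,-2.3,-3,0],[-2,-2.3,-3,0],[-2,-2.3,-3,0],[-2,-2.3,-3,-0.02],[-2,-2.3,-3,-0.02],[-2,-2.3,-3,-0.02],[-3,-2.3,-2,-0.02],[-4,-1.5,-1,-0.02],[-4,-1,-1,-0.02],[-4,-1,-1,-0.02],[-4,0,0,0],[-4,0,0,0]]]}}

```text
t: 9.4
tool_pos: [406.2, 126.2, 283.6]
tool_rot: [1.909, 2.495, 0.0]
ft_force: [-0.5, -0.2, -7.3]
finger_gap: 13.6
grip_force: 40.0
```

```bash
python3 -c "
from h import *
c,s=np.cos(YS),np.sin(YS)
plan(491-100*c,-161.6-100*s,284.5,105.1)"
```

```text
t 9.40 pos [406.2 126.2 283.6] tilt z [ 0. -0. -1.] ang 105.1 shift [-299.9  -93.3   -0.9] twist 0.001 F [-0.5 -0.2 -7.3] gap 13.6
```

{"name": "apply_moves", "arguments": {"series": [[[-4,-1.7,0,0],[-4,-1.7,0,0],[-4,-1.7,0,0],[-4,-1.7,0,0],[-4,-1.7,0,0],[-4,-1.7,0,0],[-4,-1.7,0,0],[-4,-1.7,0,0],[-4,-1.7,0,0],[-4,-1.7,0,0],[-4,-1.7,0,0],[-4,-1.7,0,0]]]}}

```text
t: 10.4
tool_pos: [399.0, 74.6, 283.5]
tool_rot: [-1.908, -2.495, 0.0]
ft_force: [-0.5, 0.1, -8.0]
finger_gap: 13.4
grip_force: 40.0
```

{"name": "apply_moves", "arguments": {"series": [[[-4,-1.7,0,0],[-4,-1.7,0,0],[-4,-1.7,0,0],[-4,-1.7,0,0],[-4,-1.7,0,0],[-4,-1.7,0,0],[-4,-1.7,0,0],[-4,-1.7,0,0],[-4,-1.7,0,0],[-4,-1.7,0,0],[-4,-1.7,0,0],[-4,-1.7,0,0]]]}}

```text
t: 11.4
tool_pos: [391.9, 22.9, 283.5]
tool_rot: [-1.908, -2.495, -0.0]
ft_force: [0.7, -0.1, -7.1]
finger_gap: 13.5
grip_force: 40.0
```

{"name": "apply_moves", "arguments": {"series": [[[-4,-1.7,0,0],[-4,-1.7,0,0],[-4,-1.7,0,0],[-4,-1.7,0,0],[-4,-1.7,0,0],[-4,-1.7,0,0],[-4,-1.7,0,0],[-4,-1.7,0,0],[-4,-1.7,0,0],[-4,-1.7,0,0],[-4,-1.7,0,0],[-4,-1.7,0,0]]]}}

```text
t: 12.4
tool_pos: [384.7, -28.8, 283.4]
tool_rot: [-1.908, -2.495, 0.0]
ft_force: [0.6, 0.3, -6.8]
finger_gap: 13.5
grip_force: 40.0
```

```bash
python3 -c "
from h import *
c,s=np.cos(YS),np.sin(YS)
plan(491-75*c,-161.6-75*s,284.5,105.1)"
```

```text
t 12.40 pos [384.7 -28.8 283.4] tilt z [-0.  0. -1.] ang 105.2 shift [-155.9   -7.2   -1.1] twist 0.001 F [ 0.6  0.3 -6.8] gap 13.5
```

{"name": "apply_moves", "arguments": {"series": [[[-4,-1.8,0,0],[-4,-1.8,0,0],[-4,-1.8,0,0],[-4,-1.8,0,0],[-4,0,0,0],[-4,0,0,0],[-4,0,0,0],[-4,0,0,0],[-4,0,0,0],[-4,0,0,0],[-4,0,0,0],[-4,0,0,0]]]}}

```text
t: 13.4
tool_pos: [390.6, -76.9, 283.4]
tool_rot: [-1.908, -2.495, -0.0]
ft_force: [0.3, 0.2, -7.8]
finger_gap: 13.9
grip_force: 40.0
```

{"name": "apply_moves", "arguments": {"series": [[[-4,0,0,0],[-4,0,0,0],[-4,0,0,0],[-4,0,0,0],[-4,0,0,0],[-4,0,0,0],[-4,0,0,0],[-4,0,0,0],[-4,0,0,0],[-4,0,0,0],[-4,0,0,0],[-4,0,0,0]]]}}

```text
t: 14.4
tool_pos: [403.1, -123.3, 283.4]
tool_rot: [-1.908, -2.495, 0.0]
ft_force: [-0.2, -0.5, -6.6]
finger_gap: 13.8
grip_force: 40.0
```

{"name": "apply_moves", "arguments": {"series": [[[-4,0,-0.5,0],[-4,0,-0.5,0],[-4,0,0,0],[-4,0,0,0],[-4,0,0,0],[-4,0,0,0],[-4,0,0,0],[-4,0,0,0],[-4,0,0,0],[-4,0,0,0],[-4,0,0,0],[-4,0,0,0]]]}}

```text
t: 15.4
tool_pos: [415.7, -169.6, 284.4]
tool_rot: [-1.909, -2.495, 0.0]
ft_force: [-0.1, 0.2, -6.7]
finger_gap: 13.8
grip_force: 40.0
```

{"name": "apply_moves", "arguments": {"series": [[[-4,0,0,0],[-3,0,0,0],[-2,0,0,0],[-1,0,0,0],[0,0,0,0],[0,0,0,0],[0,0,0,0],[0,0,0,0]]]}}

```text
t: 16.07
tool_pos: [418.2, -178.7, 284.5]
tool_rot: [-1.908, -2.496, -0.0]
ft_force: [0.4, -0.0, -7.7]
finger_gap: 13.5
grip_force: 40.0
```

```bash
python3 - <<'E'
from h import *
plan(491,-161.6,285,105.1)
for n in ['top','scene']:
    im=env.grab_frame(n)[:,:,::-1].copy()
    x,y=(310,140) if n=='top' else (220,60)
    cv2.imwrite(f'pics/{n}1.png',cv2.resize(im[y:y+120,x:x+130],None,fx=4.5,fy=4.5,interpolation=cv2.INTER_CUBIC))
a=cv2.imread('pics/top1.png');b=cv2.imread('pics/scene1.png');cv2.imwrite('pics/both1.png',cv2.resize(np.hstack([a,b]),(800,369)))
E
```

```text
t 16.07 pos [ 418.2 -178.7  284.5] tilt z [-0.  0. -1.] ang 105.2 shift [-2.5 74.7 -0.5] twist 0.002 F [ 0.4 -0.  -7.7] gap 13.5
```

View pics/both1.png

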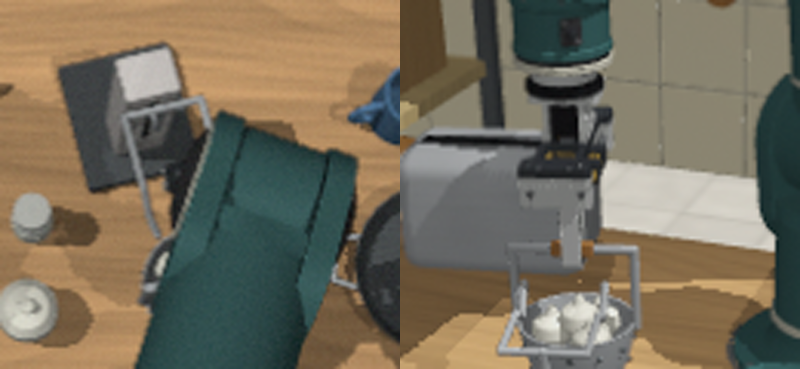

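In the combined picture the bail hangs level, with its rods at x≈511 and 637. They are outside the prong tips at (522,290) and (604,287). The pan and pot are untouched, so I'll move in along the prongs.

{"name": "apply_moves", "arguments": {"series": [[[-0.5,1,0,0],[-0.5,2,0,0],[-0.5,3,0,0],[-0.5,4,0,0],[-0.5,4,0,0],[0,4,0,0],[0,4,0,0],[0,4,0,0],[0,4,0,0],[0,4,0,0],[0,4,0,0],[0,4,0,0]]]}}

```text
t: 17.17
tool_pos: [459.8, -170.2, 284.4]
tool_rot: [-1.908, -2.495, -0.0]
ft_force: [-0.5, -0.4, -7.5]
finger_gap: 13.5
grip_force: 40.0
```

{"name": "apply_moves", "arguments": {"series": [[[0,4,0,0],[0,4,0,0],[0,4,0,0],[0,4,0,0],[0,4,0,0],[0,4,0,0],[0,4,0,0],[0,3,0,0],[0,2,0,0],[0,1,0,0],[0,0,0,0],[0,0,0,0]]]}}

```text
t: 18.17
tool_pos: [492.1, -161.4, 284.4]
tool_rot: [-1.909, -2.495, 0.0]
ft_force: [0.5, -0.2, -7.0]
finger_gap: 13.8
grip_force: 40.0
```

```bash
python3 - <<'E'
from h import *
plan(491,-161.6,285,105.1)
o=env.observe();im=env.grab_frame('wrist')[:,:,::-1].copy()
c=cam('wrist',(o['tool_pos'],o['tool_rot']))
u=np.array([np.cos(YS),np.sin(YS)]);v=np.array([-u[1],u[0]])
W=lambda x,y,z:[*(SEAT+x*u+y*v),z]
for p in proj(c,[W(0,40,276-9),W(0,-40,276-9),W(-26,40,289),W(100,40,281),W(100,-40,281)]): cv2.circle(im,(int(p[0]),int(p[1])),3,(0,0,255),1)
cv2.imwrite('pics/w2.png',im)
b=env.grab_frame('scene')[:,:,::-1][60:200,200:340]
cv2.imwrite('pics/w2b.png',np.hstack([im,cv2.resize(b,(400,400),interpolation=cv2.INTER_CUBIC)])[:, 240:])
E
```

```text
t 18.17 pos [ 492.1 -161.4  284.4] tilt z [-0.  0. -1.] ang 105.2 shift [ 0.1 -1.1 -0.6] twist 0.001 F [ 0.5 -0.2 -7. ] gap 13.8
```

View pics/w2b.png

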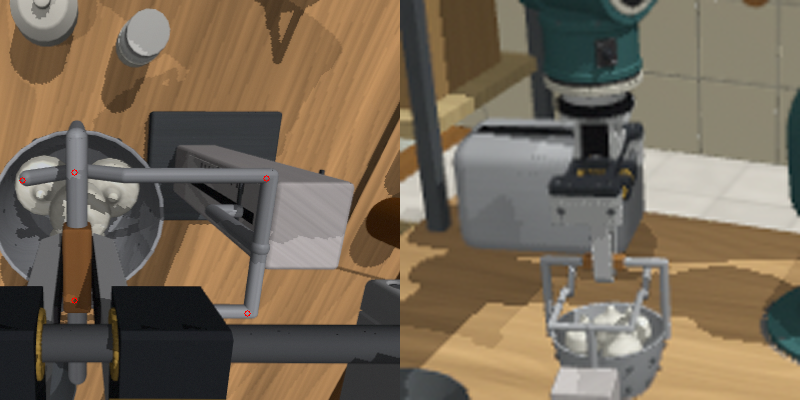

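The wrist view shows the bar crossing the prong vee at (74,173). The projected corners at (266,178) and tip at (22,180) match. I'll lower now.

{"name": "apply_moves", "arguments": {"series": [[[0,-1,1,0],[0,0,2,0],[0,0,3,0],[0,0,3,0],[0,0,3,0],[0,0,3,0],[0,0,2,0],[0,0,2,0],[0,0,1,0],[0,0,1,0],[0,0,1,0],[0,0,1,0]]]}}

```text
t: 19.27
tool_pos: [491.3, -161.6, 261.4]
tool_rot: [1.908, 2.495, 0.0]
ft_force: [0.3, 0.1, -6.7]
finger_gap: 14.0
grip_force: 40.0
```

{"name": "apply_moves", "arguments": {"series": [[[0,0,1,0],[0,0,1,0],[0,0,1,0],[0,0,1,0],[0,0,1,0],[0,0,1,0],[0,0,1,0],[0,0,1,0],[0,0,1.5,0],[0,0,1.5,0],[0,0,1.5,0],[0,0,1.5,0]]]}}

```text
t: 20.27
tool_pos: [491.3, -161.6, 247.3]
tool_rot: [1.908, 2.495, 0.0]
ft_force: [0.4, -0.1, -5.3]
finger_gap: 13.4
grip_force: 40.0
```

{"name": "apply_moves", "arguments": {"series": [[[0,0,1.5,0],[0,0,1.5,0],[0,0,1.5,0],[0,0,1.5,0],[0,0,1.5,0],[0,0,1.5,0],[0,0,1.5,0],[0,0,1.5,0],[0,0,1.5,0],[0,0,1.5,0],[0,0,1.5,0],[0,0,1.5,0]]]}}

```text
t: 21.27
tool_pos: [491.3, -161.6, 229.3]
tool_rot: [1.908, 2.495, 0.0]
ft_force: [-0.4, -0.0, -3.4]
finger_gap: 13.3
grip_force: 40.0
```

```bash
cat >> h.py <<'E'
def avg(n=12):
    F=[]
    for i in range(n):
        env.grab_frame('scene'); o=env.observe(); F.append([*o['ft_force'],*o['tool_pos']])
    F=np.array(F);print('t %.2f'%o['t'],'mean',np.round(F.mean(0),2),'sd',np.round(F.std(0),2))
E
python3 -c "
from h import *
avg(10)"
```

```text
t 21.77 mean [ 1.3700e+00  2.1000e-01 -3.6600e+00  4.9127e+02 -1.6163e+02  2.2943e+02] sd [0.66 0.38 0.37 0.01 0.01 0.14]
```

{"name": "apply_moves", "arguments": {"series": [[[0,0.5,1.5,0],[0,0.5,1.5,0],[0,0,1.5,0],[0,0,1.5,0],[0,0,1.5,0],[0,0,1.5,0],[0,0,1.5,0],[0,0,1.5,0],[0,0,1.5,0],[0,0,1.5,0],[0,0,1.5,0],[0,0,1.5,0]]]}}

```text
t: 22.77
tool_pos: [492.3, -161.3, 211.4]
tool_rot: [1.908, 2.495, 0.0]
ft_force: [4.3, 1.7, -0.9]
finger_gap: 13.7
grip_force: 40.0
```

```bash
python3 -c "
from h import *
avg(24)"
```

```text
t 23.97 mean [   4.38    1.     -1.37  492.26 -161.35  211.46] sd [0.67 0.53 0.62 0.02 0.01 0.09]
```

{"name": "apply_moves", "arguments": {"series": [[[0,0.3,0,0],[0,0.3,0,0],[0,0.4,0,0],[0,0,0,0],[0,0,0,0]]]}}

```text
t: 24.38
tool_pos: [493.0, -161.2, 211.3]
tool_rot: [-1.908, -2.495, 0.0]
ft_force: [1.3, -0.0, -1.7]
finger_gap: 13.4
grip_force: 40.0
```

```bash
python3 -c "
from h import *
avg(14); print(env.observe()['torque'])
im=env.grab_frame('scene')[:,:,::-1]; b=env.grab_frame('wrist')[:,:,::-1]
cv2.imwrite('pics/z.png',np.hstack([cv2.resize(im[110:230,200:320],(400,400),interpolation=cv2.INTER_CUBIC),b[:,230:630]]))
"
```

```text
t 25.08 mean [ 9.4000e-01  4.6000e-01 -1.5600e+00  4.9310e+02 -1.6111e+02  2.1141e+02] sd [0.36 0.54 0.54 0.05 0.02 0.02]
[ 0.18917334 -0.31784888 -0.01609909]
```

View pics/z.png

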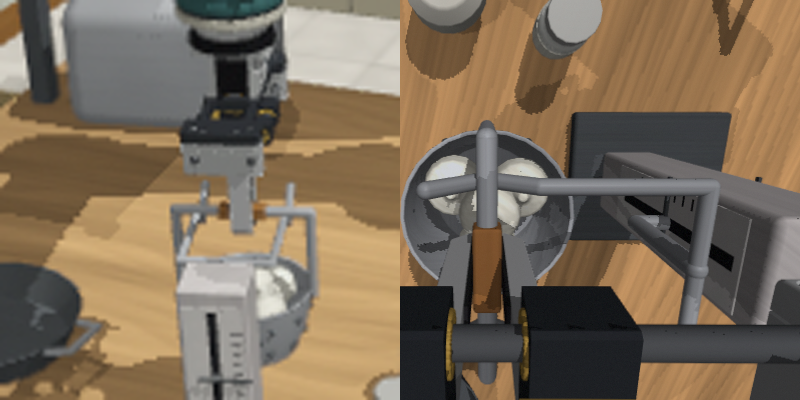

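The bar sits in the vee at (487,180) and the sideways force has fallen to about 1 N. I'll keep lowering.

{"name": "apply_moves", "arguments": {"series": [[[0,0.2,1,0],[0,0.1,1,0],[0,0,1,0],[0,0,1,0],[0,0,1,0],[0,0,1,0],[0,0,1,0],[0,0,1,0],[0,0,1,0],[0,0,0,0],[0,0,0,0]]]}}

```text
t: 26.1
tool_pos: [493.5, -161.0, 202.4]
tool_rot: [-1.908, -2.495, 0.0]
ft_force: [0.6, 0.3, -0.4]
finger_gap: 13.9
grip_force: 40.0
```

```bash
python3 -c "
from h import *
avg(36)"
```

```text
t 27.90 mean [ 1.1600e+00  2.1000e-01 -3.8000e-01  4.9345e+02 -1.6103e+02  2.0244e+02] sd [0.46 0.5  0.54 0.01 0.02 0.02]
```

{"name": "apply_moves", "arguments": {"series": [[[0,0.2,0.6,0],[0,0.2,0.6,0],[0,0,0.6,0],[0,0,0.6,0],[0,0,0,0],[0,0,0,0]]]}}

```text
t: 28.4
tool_pos: [493.6, -161.0, 199.9]
tool_rot: [-1.908, -2.495, 0.0]
ft_force: [-3.1, -0.9, 0.5]
finger_gap: 13.5
grip_force: 40.0
```

```bash
python3 -c "
from h import *
avg(36)"
```

```text
t 30.20 mean [-4.3100e+00 -1.0900e+00 -4.0000e-02  4.9371e+02 -1.6094e+02  1.9999e+02] sd [0.82 0.5  0.54 0.04 0.02 0.02]
```

{"name": "apply_moves", "arguments": {"series": [[[0,-0.2,0,0],[0,0,0,0],[0,0,0,0],[0,0,0,0],[0,0,0,0]]]}}

```text
t: 30.62
tool_pos: [493.7, -161.0, 200.1]
tool_rot: [1.908, 2.495, 0.0]
ft_force: [-3.2, -0.9, -0.3]
finger_gap: 13.5
grip_force: 40.0
```

```bash
python3 -c "
from h import *
avg(20)"
```

```text
t 31.62 mean [-2.7600e+00 -6.4000e-01 -9.0000e-02  4.9369e+02 -1.6095e+02  2.0005e+02] sd [0.6  0.39 0.52 0.02 0.01 0.01]
```

Another 0.2 mm back, then soften the grip.

{"name": "apply_moves", "arguments": {"series": [[[0,-0.25,0.3,0],[0,0,0,0],[0,0,0,0],[0,0,0,0]]]}}

```text
t: 31.95
tool_pos: [493.6, -161.0, 199.8]
tool_rot: [1.908, 2.495, 0.0]
ft_force: [-0.1, 0.5, 0.5]
finger_gap: 13.7
grip_force: 40.0
```

{"name": "apply_moves", "arguments": {"series": [[[0,0,0,0],[0,0,0,0],[0,0,0,0],[0,0,0,0],[0,0,0,0],[0,0,0,0]]], "force": 3}}

```text
t: 32.45
tool_pos: [493.6, -161.0, 199.8]
tool_rot: [1.908, 2.495, 0.0]
ft_force: [2.9, 0.7, -0.5]
finger_gap: 13.8
grip_force: 3.0
```

```bash
python3 -c "
from h import *
avg(14)"
```

```text
t 33.15 mean [ 3.8200e+00  5.1000e-01 -7.0000e-02  4.9357e+02 -1.6099e+02  1.9981e+02] sd [0.86 0.59 0.37 0.02 0.01 0.01]
```

{"name": "apply_moves", "arguments": {"series": [[[0,0.15,0,0],[0,0,0,0],[0,0,0,0],[0,0,0,0],[0,0,0,0]]]}}

```text
t: 33.57
tool_pos: [493.5, -161.0, 199.7]
tool_rot: [-1.908, -2.495, -0.0]
ft_force: [5.2, 1.5, -0.5]
finger_gap: 13.8
grip_force: 3.0
```

```bash
python3 -c "
from h import *
avg(8)"
```

```text
t 33.97 mean [ 4.0100e+00  1.0800e+00  2.5000e-01  4.9354e+02 -1.6100e+02  1.9973e+02] sd [0.47 0.6  0.64 0.01 0.01 0.01]
```

{"name": "apply_moves", "arguments": {"series": [[[0,0.2,0,0],[0,0,0,0],[0,0,0,0],[0,0,0,0],[0,0,0,0]]]}}

```text
t: 34.38
tool_pos: [493.6, -161.0, 199.7]
tool_rot: [-1.908, -2.495, 0.0]
ft_force: [2.3, -0.0, 0.1]
finger_gap: 14.1
grip_force: 3.0
```

```bash
python3 -c "
from h import *
avg(8)"
```

```text
t 34.78 mean [ 1.7900e+00  3.3000e-01  2.0000e-02  4.9360e+02 -1.6098e+02  1.9968e+02] sd [0.75 0.26 0.46 0.01 0.01 0.01]
```

Vertical force is balanced at about 0 N, so I'll release.

{"name": "apply_moves", "arguments": {"series": [[[0,0.1,0,0],[0,0,0,0],[0,0,0,0],[0,0,0,0],[0,0,0,0],[0,0,0,0],[0,0,0,0],[0,0,0,0],[0,0,0,0]]], "grip": 0.45}}

```text
t: 35.53
tool_pos: [493.8, -160.9, 199.7]
tool_rot: [-1.908, -2.495, -0.0]
ft_force: [-0.4, 0.2, 0.3]
finger_gap: 51.7
grip_force: 0.0
```

```bash
python3 -c "
from h import *
plan(493.6,-161,200)
T=env.observe()
im=env.grab_frame('scene')[:,:,::-1]; b=env.grab_frame('wrist')[:,:,::-1]
cv2.imwrite('pics/z2.png',np.hstack([cv2.resize(im[110:230,200:320],(400,400),interpolation=cv2.INTER_CUBIC),b[:,230:630]]))
"
```

```text
t 35.53 pos [ 493.8 -160.9  199.7] tilt z [-0.  0. -1.] ang 105.2 shift [-0.  -0.2 -0.3] twist 0.000 F [-0.4  0.2  0.3] gap 51.7
```

View pics/z2.png

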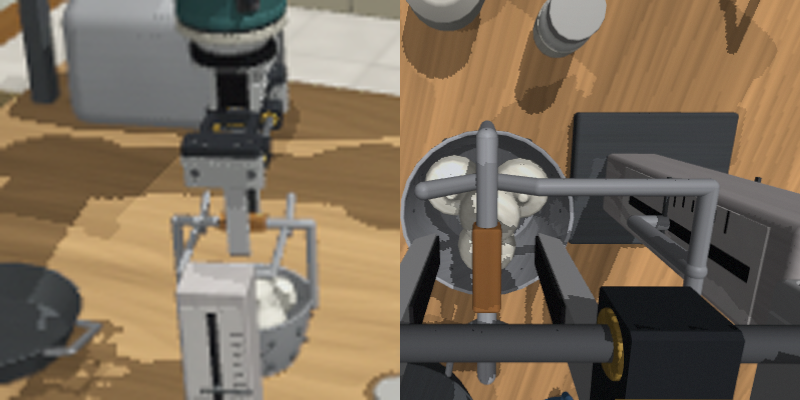

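The fingers are open, at x≈430 and 545, and clear of the grip at (487,270). The bar stays in the vee and the basket is level. I'll retreat straight up.

{"name": "apply_moves", "arguments": {"series": [[[0,0,-2,0],[0,0,-4,0],[0,0,-6,0],[0,0,-10,0],[0,0,-14,0],[0,0,-16,0],[0,0,-16,0],[0,0,-16,0],[0,0,-16,0],[0,0,-14,0],[0,0,-10,0],[0,0,-4,0]]]}}

```text
t: 36.63
tool_pos: [494.3, -161.0, 329.7]
tool_rot: [1.907, 2.494, 0.001]
ft_force: [-0.0, 0.4, -0.8]
finger_gap: 51.8
grip_force: 0.0
```

```bash
python3 -c "
from h import *
plan(493.6,-161,200)
f=[env.grab_frame('scene').astype(int) for i in range(16)]
print([int((abs(g-f[-1])[120:260,220:330]>25).any(2).sum()) for g in f])
print([int((abs(g-f[-1])>25).any(2).sum()) for g in f], env.observe()['t'])
"
```

```text
t 36.63 pos [ 494.3 -161.   329.7] tilt z [ 0.002 -0.001 -1.   ] ang 105.2 shift [  0.3  -0.9 129.7] twist 0.000 F [-0.   0.4 -0.8] gap 51.8
[17, 22, 6, 4, 9, 12, 13, 10, 9, 6, 6, 5, 5, 3, 2, 0]
[444, 398, 83, 15, 65, 97, 98, 76, 63, 44, 31, 24, 13, 7, 6, 0] 37.4333
```

{"name": "apply_moves", "arguments": {"series": [[[0,0,0,0],[0,0,0,0],[0,0,0,0],[0,0,0,0],[0,0,0,0],[0,0,0,0],[0,0,0,0],[0,0,0,0],[0,0,0,0],[0,0,0,0],[0,0,0,0],[0,0,0,0]]]}}

```text
t: 38.43
tool_pos: [493.8, -160.9, 327.7]
tool_rot: [-1.908, -2.495, -0.0]
ft_force: [0.3, -0.2, -0.2]
finger_gap: 51.6
grip_force: 0.0
```

```bash
python3 -c "
from h import *
f=[env.grab_frame('scene').astype(int) for i in range(8)]
print([int((abs(g-f[-1])>12).any(2).sum()) for g in f], env.observe()['t'])
cv2.imwrite('pics/fin.png',cv2.resize(f[-1].astype(np.uint8)[:,:,::-1][60:330,140:500],None,fx=2.2,fy=2.2))
"
```

```text
Traceback (most recent call last):
ValueError: 200 camera calls are used up
```

{"name": "apply_moves", "arguments": {"series": [[[0,0,0,0],[0,0,0,0],[0,0,0,0],[0,0,0,0],[0,0,0,0],[0,0,0,0],[0,0,0,0],[0,0,0,0],[0,0,0,0],[0,0,0,0],[0,0,0,0],[0,0,0,0]]]}}

```text
t: 39.58
tool_pos: [493.9, -160.9, 327.7]
tool_rot: [-1.908, -2.495, -0.0]
ft_force: [-0.2, -0.7, 0.3]
finger_gap: 51.7
grip_force: 0.0
```

{"name": "apply_moves", "arguments": {"series": [[[0,0,0,0],[0,0,0,0],[0,0,0,0],[0,0,0,0],[0,0,0,0],[0,0,0,0],[0,0,0,0],[0,0,0,0],[0,0,0,0],[0,0,0,0],[0,0,0,0],[0,0,0,0]]]}}

```text
t: 40.58
tool_pos: [493.9, -160.9, 327.7]
tool_rot: [-1.908, -2.495, -0.0]
ft_force: [-0.7, -0.3, 0.2]
finger_gap: 51.5
grip_force: 0.0
```

```bash
python3 -c "
from cell import env
print(env.job_done())"
```

```text
the job is handed in; nothing more can be done
None
```

I handed the job in at about 41 s: the basket (about 0.73 kg) hangs by its bail in both prongs and was let go with almost no vertical force on the gripper; it was level and nearly still when last seen, but the camera calls ran out before a final picture.

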